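# Seat a plate carrier's sealing lid in the bench screw press and start the leak test

### The arm

A 6-joint arm with a two-finger parallel gripper is mounted at the origin on the work surface. World frame = base frame: x ahead of the robot, y to its left, z up, the work surface at z = 0. Lengths are in m, angles in rad, forces in N, time in s.
With the tool pointing down it reaches from about 0.3 to 0.75 m from the base axis. Payload 8.5 kg.
Tool frame: the origin (TCP) lies at the very end of the fingers, on their centre line; the grasp point (between the pads) lies 19 mm behind it (hold_point_z is the distance from the TCP to the grasp point, in m); z points along the fingers, y is the line along which they close (so a half turn about z gives the same grasp; the last joint's range is limited). The gripper opens to 88 mm and grips with 3 to 60 N. Pads are 18 mm wide; open, the fingers measure 123 mm over their backs; the gripper's body (75 mm by 187 mm) begins 45 mm behind the grasp point.
Start: joints at [1.076, 0.381, 1.297, -0, 1.464, -0.215], TCP at [0.152, 0.529, 0.239] pointing down, gripper open.
Joint ranges: [-3.11, 3.11], [-0.89, 2.33], [0.22, 2.48], [-1.42, 4.56], [0.17, 2.85], [-2.88, 2.88]. Speed limits (rad/s): [2.39, 2.39, 3.14, 3.14, 3.14, 3.14].

### API

Orientations are given as a unit quaternion [x, y, z, w].
In Python, from cell import get_obs, read_camera, camera_info, hand_in, hold_point_z gives the robot as it stands.
- The arm moves only by the tool servo_tool, never from a script. Its argument "commands" is a list of rows, each a list of 7 numbers: the finger opening in m, from 0 to 0.0881, then the shift along the tool's x, y, z in m, then the turn, a rotation vector about the tool's x, y, z in degrees. A call has 1 to 10 rows; each row shifts and turns the commanded pose from where the row before left it, along the tool's axes as they then stand; what a row does not reach is not made up. A row lasts 1/8 s, in which the tool goes at most 62.5 mm and 10.7 degrees, less where a joint would pass 70% of its speed; a pose out of reach is approached as far as the arm can. A call is refused whole if a number of a shift passes 0.0625 or a number of a turn 10.7, either way. A call with a gripper value outside its range is refused whole. The fingers move at their own pace and stop on an object; "force" is the grip in N (left out, the last holds). Time passes only in rows, so rows that do not move let the fingers close. It gives the time, the measured TCP pose, the force, the opening and the grip force at its end, in the units of the state.
- get_obs(): the state, without advancing time (a new reading comes with each control period).
- read_camera(name): name is "scene" or "side" or "wrist"; returns (picture, depth): 384x512x3 uint8, red, green, blue; 384x512 float32, m along the optical axis (not along the pixel's ray), 0 where there is no reading.
- camera_info(name): a dict with "intrinsics" (3x3 intrinsics, pixels), "R" (3x3) and "t" (3): a world point X has camera coordinates R X + t. Camera axes: x right, y down, z forward; pixel columns grow to the right and rows downward; lengths in m; the calibration is good to about 2 mm. A picture is of the moment at which its call begins: read the wrist's pose just before it. camera_info takes no time and is no camera call; for the wrist camera it gives the pose at the moment of the call.
- hand_in(): hands the job in; it is judged then, once.
The state is a dict: "time_s": time; "qpos": joint angles; "dq": joint speeds; "tau": joint torques, N m; "tool_pos": TCP position; "ee_rot": TCP orientation; "contact_force": force on the tool from outside, world axes, zero at the start; "moment": the same for the moment, N m; "opening": opening from 0.0 (shut) to 1.0 (fully open); "finger_force": force on a finger pad.
Only numpy, scipy, OpenCV 4.12 (cv2) and the standard library are available. Lean on these libraries where they do the work, as an engineer would, in place of code of your own. Each camera call takes 0.05 s, during which the arm holds its last target. There are 200 camera calls.

### The job

Wind the bench screw press down by its crank handle (clockwise seen from above) until its sprung foot just touches the lid of the plate carrier standing in it, then give the crank half a turn more to seat the lid, and let go of the handle. Then gently press the large start key of the leak tester until it gives, without forcing it, press none of its small keys, and let go. Leave the carrier where it stands and the centrifuge bucket and the tube rack beside it undisturbed.

Things in the scene. Friction and masses are not known exactly. Their poses are not given: they have to be found in the camera images.
- screw_axis (a point): point on the vertical screw axis of the bench screw press, at the height of the middle of the crank handle (234 mm above the bench). The press: fixed grey base plate 170 x 200 mm, two steel columns 156 mm apart, grey crosshead (55 x 200 mm, top 180 mm above the bench), crank on top. The crank stays at its height as it turns; the steel screw comes up to 34 mm above the crank arm in the middle (22 mm thick) and sinks as the press is wound down
- handle_mid (a point): middle of the upright black crank handle (a barrel that spins freely on its pin, 22 to 26 mm thick, 58 mm tall, 29 mm above and below this point), 70 mm out from the screw axis; the steel crank arm lies 3 mm below its lower end, nothing is above it. A gripper may hold it from above and carry it round a level circle without turning
- press_wheel (a joint): turn of the crank in rad, growing clockwise seen from above, which lowers the foot by 20 mm a turn (3.18 mm a rad); starts between 0 and 3.1, can go to 20. Stiff, about 3 N to push at the handle, rising by 2 to 3 N over the half turn after contact; it stays where it is left
- press_foot (a joint): how far the sprung foot has been pushed up towards the ram above it, in m: 0 while it hangs free, growing after contact by about 20 mm a turn of the crank (half a turn is 0.010); at 0.016 it bottoms
- foot_face (a point): centre of the flat underside of the aluminium press foot (90 x 70 x 12 mm), on the screw axis
- carrier_top (a point): centre of the top of the lid of the plate carrier (aluminium tray with grey plastic lid, 126 x 84 x 40 mm, 0.6 kg, loose) that stands on the press's bed under the foot; the bed's height differs from time to time, so the gap between foot and lid is 12 to 36 mm at the start
- start_key_top (a point): centre of the top of the large light grey membrane start key (42 x 66 mm) on the flat top of the leak tester, a fixed white box 150 x 190 mm; key top 64 mm above the bench. x points away from the edge nearest the robot, towards the black display; the four small keys lie towards +y. Travel 1.5 mm, straight down: starts to yield at 3 N, counts from about 6 N, stops at about 8 N and springs back
- start_key (a joint): how far the start key is pressed, in m: 0 to 0.0015, counts above 0.001; less than the noise of a reading, so judge by force
- small_keys: the four small square keys (22 mm) in a 2 x 2 block, 94 mm towards +y of the start key on the leak tester; origin amid them, 3 mm below their tops; not to be pressed
- bucket: bystander: open aluminium centrifuge bucket, 92 mm wide, 85 mm tall, between press and leak tester; origin at the centre of its underside
- tube_rack: bystander: white tube rack 100 x 70 mm, 74 mm tall with tubes; origin at the centre of its underside

How it is judged:
On the way, in this order (a step that is already met when the one before it is completed fails the run):
1. the press foot has come down onto the carrier's lid (contact force between press_foot and carrier above 4 N and value of joint press_foot above 0.001 m), for 0.05 s.
2. wound about half a turn (a third to two thirds) beyond contact and the handle let go (value of joint press_foot between 0.007 and 0.0133 m and contact force between the fingers and handle below 0.2 N), for 0.3 s.
3. the start key pressed until it gives (value of joint start_key above 0.001 m), for 0.04 s.
At the end, for the whole second after the job is handed in: The press stands at rest, wound half a turn past contact (its sprung foot pushed up by 7 to 13.3 mm, a third to two thirds of a turn), the carrier within 12 mm of where it stood, the start key released (value of joint press_foot between 0.007 and 0.0133 m and velocity of joint press_wheel between -0.05 and 0.05 rad/s and distance of carrier_top from where it was at the start of the episode below 0.012 m and value of joint start_key below 0.0005 m); the robot touches nothing.
It fails at once if the press wound over 0.75 turn past contact (value of joint press_foot above 0.015 m).
It fails at once if the start key pressed before the lid is seated by the extra half turn (value of joint start_key above 0.001 m and value of joint press_foot below 0.007 m).
It fails at once if the start key forced (over 40 N) (contact force between start_key and anything else above 40 N).
It fails at once if a small key pressed (contact force between small_keys and anything else above 2 N).
It fails at once if the bucket or the tube rack pushed more than 30 mm or tipped (distance of any of bucket, tube_rack from where it was at the start of the episode above 0.03 m or angle between any of bucket, tube_rack's own z axis and vertical above 0.5 rad).
It also fails if it takes over 72 s, if anything falls off the work surface, if the arm or the gripper's body presses on something with over 40 N, if the wrist force passes 120 N, or if a joint passes its speed limit or range.

## Working session

There is one attempt and no reset: what is moved stays moved. The work goes in short steps, Python scripts to look and compute and a tool call to move; the robot and the scene stay as the last step left them, time stands still between calls to the robot, and variables do not carry over. Pictures are saved under pics/ and viewed, at most 10 in all, crops included, and the job is handed in when it is done.

Besides the shell and the picture viewer there is one more tool, called after "Emit:" as name([rows], argument=value, ...), one row to a line, values as JSON. servo_tool: Moves the arm, as the interface text tells. Its arguments: {"type":"object","properties":{"commands":{"type":"array","items":{"type":"array","items":{"type":"number"}}},"force":{"type":"number"}},"required":["commands"]}

```bash
mkdir -p pics; cat > h.py <<'E'
from cell import *
import numpy as np, cv2
def snap(n,f):
    im,d=read_camera(n); cv2.imwrite('pics/'+f+'.png',im[:,:,::-1]); np.savez('pics/'+f+'.npz',im=im,d=d,**camera_info(n)); return im,d
def W(f,u,v,r=1):
    z=np.load('pics/'+f+'.npz'); p=z['d'][v-r:v+r+1,u-r:u+r+1]; D=np.median(p[p>0])
    c=np.linalg.inv(z['intrinsics'])@[u,v,1]*D
    return z['R'].T@(c-z['t'])
E
python3 - <<'E'
from h import *
np.set_printoptions(precision=4,suppress=True)
o=get_obs();print(o['time_s'],o['tool_pos'],o['ee_rot'],o['contact_force'])
a,_=snap('scene','s0');b,_=snap('side','d0')
for n in('scene','side'):
    c=camera_info(n);print(n,-c['R'].T@c['t'],c['R'][2])
E
```

```text
0.0 [0.1518 0.5284 0.2381] [ 0.1394  0.9902 -0.0007 -0.0002] [ 0.2095  1.1272 -0.7058]
scene [ 1.0692 -0.4504  0.7313] [-0.5593  0.5393 -0.6296]
side [ 0.4849 -0.6185  0.8974] [ 0.0784  0.6522 -0.754 ]
```

View pics/s0.png

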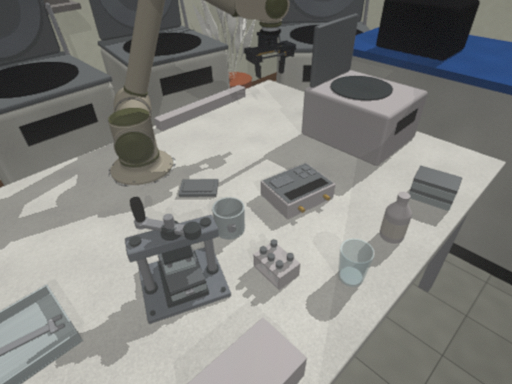

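View pics/d0.png

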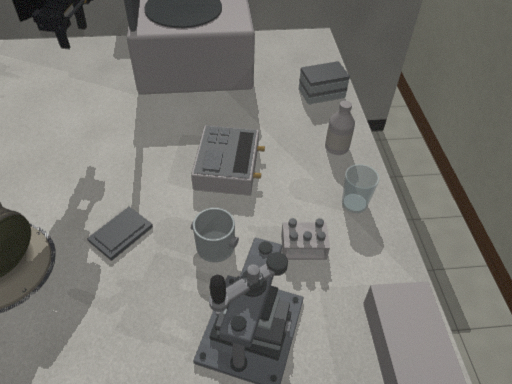

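The scene view shows the handle at (138,210), the screw at (169,222) and the tester at (297,188). In the side view they are at (218,289), (253,272) and (228,158). I'll enlarge both views.

```bash
python3 - <<'E'
from h import *
np.set_printoptions(precision=4,suppress=True)
a=cv2.imread('pics/s0.png');b=cv2.imread('pics/d0.png')
f=lambda i,x,y:cv2.resize(i[y:y+100,x:x+133],(399,300),interpolation=cv2.INTER_CUBIC)
m=np.vstack([np.hstack([f(a,115,185),f(b,185,230)]),np.hstack([f(a,240,140),f(b,170,110)])])
cv2.imwrite('pics/c0.png',m)
for n,u,v in [('s0',138,205),('s0',138,212),('s0',169,218),('d0',218,283),('d0',218,290),('d0',253,269),('d0',212,159),('s0',283,185)]:
    print(n,u,v,W(n,u,v))
E
```

```text
s0 138 205 [ 0.4942 -0.239   0.2548]
s0 138 212 [ 0.4944 -0.2434  0.238 ]
s0 169 218 [ 0.5491 -0.2036  0.2294]
d0 218 283 [ 0.4833 -0.2427  0.2624]
d0 218 290 [ 0.4826 -0.2487  0.2517]
d0 253 269 [ 0.5424 -0.2012  0.2282]
d0 212 159 [0.4872 0.2294 0.0652]
s0 283 185 [0.5067 0.2148 0.0633]
```

View pics/c0.png

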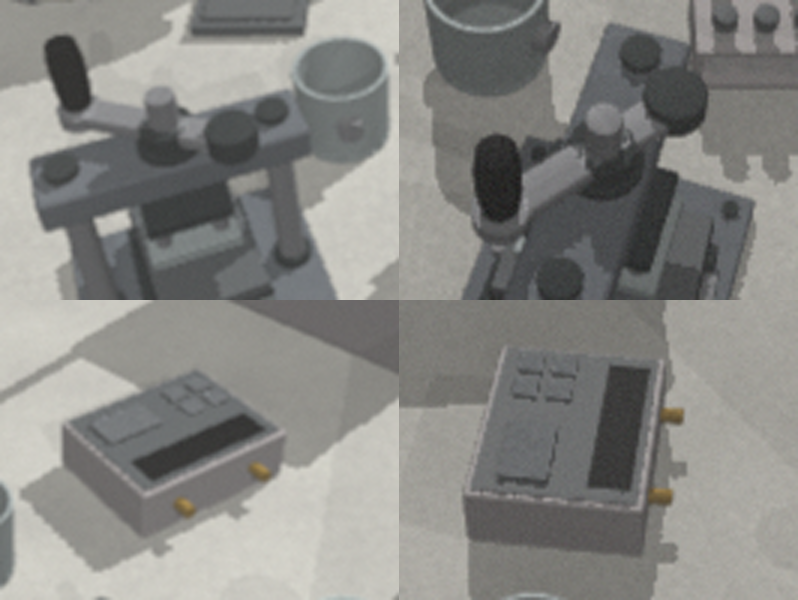

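```bash
cat >> h.py <<'E'
def ray(f,u,v,h):
    z=np.load('pics/'+f+'.npz'); d=z['R'].T@np.linalg.inv(z['intrinsics'])@[u,v,1]; o=-z['R'].T@z['t']
    return o+d*(h-o[2])/d[2]
def cloud(f):
    z=np.load('pics/'+f+'.npz'); v,u=np.mgrid[:384,:512]; D=z['d'].astype(float)
    c=np.linalg.inv(z['intrinsics'])@np.stack([u.ravel(),v.ravel(),np.ones(u.size)])*D.ravel()
    P=(z['R'].T@(c-z['t'][:,None])).T; k=D.ravel()>0
    return P[k],z['im'].reshape(-1,3)[k]
E
python3 - <<'E'
from h import *
from scipy.optimize import least_squares
np.set_printoptions(precision=4,suppress=True)
def circ(p,r,c0):
    s=least_squares(lambda c:np.hypot(*(p-c).T)-r,c0,loss='soft_l1',f_scale=.002);return s.x
allH=[];allS=[]
for f in('s0','d0'):
    P,C=cloud(f)
    h=P[(np.hypot(*(P[:,:2]-[.487,-.243]).T)<.03)&(P[:,2]>.213)&(P[:,2]<.255)]
    s=P[(np.hypot(*(P[:,:2]-[.545,-.204]).T)<.018)&(P[:,2]>.205)]
    print(f,len(h),h.mean(0),circ(h[:,:2],.012,[.487,-.243]),len(s),s.mean(0),s[:,2].max(),circ(s[:,:2],.011,[.545,-.204]))
    hh=P[(np.hypot(*(P[:,:2]-[.487,-.243]).T)<.04)&(P[:,2]>.24)];print('top',np.sort(hh[:,2])[-5:])
    cr=P[(abs(P[:,2]-.18)<.006)&(np.hypot(*(P[:,:2]-[.55,-.2]).T)<.14)];print('cross',cr.min(0),cr.max(0), *cv2.minAreaRect((cr[:,:2]*1000).astype(np.float32)))
    t=P[(abs(P[:,2]-.062)<.005)&(np.hypot(*(P[:,:2]-[.53,.25]).T)<.16)];print('tester',cv2.minAreaRect((t[:,:2]*1000).astype(np.float32)))
    b=P[(abs(P[:,2]-.085)<.006)&(np.hypot(*(P[:,:2]-[.5,.0]).T)<.12)];print('bucket',b.min(0),b.max(0))
print(ray('s0',135,199,.263),ray('d0',217.7,277.5,.263),ray('s0',168,216,.235),ray('d0',253,267,.235))
print('key',ray('s0',281.7,182.3,.064),ray('d0',213,161,.064))
k=[(512,422),(560,430),(548,483),(498,480)];print([ray('d0',(x-399)/3+170,(y-300)/3+110,.064)[:2] for x,y in k])
k=[(92,430),(133,410),(160,422),(115,445)];print([ray('s0',x/3+240,(y-300)/3+140,.064)[:2] for x,y in k])
E
```

```text
s0 181 [ 0.4922 -0.2415  0.2351] [ 0.4836 -0.2383] 136 [ 0.5485 -0.205   0.2217] 0.2312293657541044 [ 0.5428 -0.2026]
top [0.2643 0.2644 0.2646 0.2647 0.2651]
cross [ 0.4835 -0.3041  0.1741] [ 0.6066 -0.1037  0.186 ] (545.2152099609375, -203.21160888671875) (199.7420196533203, 55.939632415771484) 67.0138168334961
tester ((526.9724731445312, 261.3262939453125), (189.51722717285156, 150.70957946777344), 78.40046691894531)
bucket [ 0.4363 -0.0363  0.079 ] [0.5293 0.0547 0.0885]
d0 211 [ 0.4819 -0.247   0.2364] [ 0.4818 -0.2377] 194 [ 0.5418 -0.206   0.2233] 0.23089499303371983 [ 0.5421 -0.2012]
top [0.2644 0.2644 0.2646 0.2647 0.2653]
cross [ 0.4798 -0.3027  0.174 ] [ 0.6036 -0.1028  0.186 ] (542.0752563476562, -202.52044677734375) (200.5032958984375, 55.352760314941406) 66.73526000976562
tester ((524.5256958007812, 262.10955810546875), (190.41929626464844, 148.24871826171875), 78.14755249023438)
bucket [ 0.4364 -0.0368  0.079 ] [0.526  0.056  0.0883]
[ 0.482  -0.2369  0.263 ] [ 0.4834 -0.2334  0.263 ] [ 0.5481 -0.2043  0.235 ] [ 0.5422 -0.2017  0.235 ]
key [0.4951 0.2217 0.064 ] [0.4894 0.2233 0.064 ]
[array([0.4776, 0.2616]), array([0.5176, 0.2486]), array([0.504 , 0.1872]), array([0.4635, 0.194 ])]
[array([0.4736, 0.1936]), array([0.4811, 0.2501]), array([0.5159, 0.2537]), array([0.5082, 0.1914])]
```

```bash
cat >> h.py <<'E'
from scipy.spatial.transform import Rotation as Ro
def rows(targets,op,p0=None):
    """rows to pass through world targets from the present pose"""
    o=get_obs(); R=Ro.from_quat(o['ee_rot']); p=np.array(o['tool_pos'] if p0 is None else p0)
    for t in targets:
        s=R.inv().apply(np.array(t)-p); p=np.array(t); print([op,*np.round(s,4).tolist(),0,0,0])
def arc(c,r,a0,da,n,z,op):
    a=np.radians(a0-da*np.arange(1,n+1)); rows(np.c_[c[0]+r*np.cos(a),c[1]+r*np.sin(a),0*a+z],op)
E
python3 - <<'E'
from h import *
p=np.array(get_obs()['tool_pos']);a=np.array([.46,.15,.33]);b=np.array([.4825,-.238,.33])
rows([p+(a-p)*i/10 for i in range(1,11)][:1],.06);rows([b],.06,a)
# gap: points on press below crosshead
np.set_printoptions(precision=4,suppress=True)
ax=np.array([.543,-.2025]);
for f in('s0','d0'):
    P,C=cloud(f); th=np.radians(66.9-90); u=np.array([np.cos(th),np.sin(th)]);w=np.array([-u[1],u[0]])
    q=np.c_[(P[:,:2]-ax)@u,(P[:,:2]-ax)@w,P[:,2]]
    k=(abs(q[:,1])<.066)&(abs(q[:,0])<.06)&(q[:,2]<.165)&(q[:,2]>.02); q=q[k]
    for lo in np.arange(.02,.165,.004):
        m=q[(q[:,2]>=lo)&(q[:,2]<lo+.004)]
        if len(m):print(f,round(lo,3),len(m),'x',np.percentile(m[:,0],[5,50,95])*1e3,'y',np.percentile(m[:,1],[5,95])*1e3)
E
```

```text
[0.06, -0.0401, -0.0279, -0.0092, 0, 0, 0]
[0.06, -0.1288, -0.3667, 0.0004, 0, 0, 0]
s0 0.02 8 x [-3.089   3.3114  9.0649] y [-64.7156  64.6861]
s0 0.024 12 x [-4.2176  4.3173 34.7661] y [-65.5752  65.2492]
s0 0.028 140 x [-48.9967  11.0657  56.1264] y [-49.3004  49.035 ]
s0 0.032 26 x [-51.1346  12.2833  57.7785] y [-47.6085  26.0668]
s0 0.056 15 x [-40.7304  -4.3707  48.3271] y [-42.9987 -38.1026]
s0 0.06 5 x [-37.7593  17.2073  55.3082] y [-42.343  -37.7997]
s0 0.064 6 x [-20.8195  18.9006  47.1657] y [-39.4029 -31.1355]
s0 0.068 475 x [-28.7161  36.0591  57.9918] y [-37.9098  42.0827]
s0 0.072 102 x [-13.2785  40.9238  56.0236] y [-37.1506  42.2216]
s0 0.096 1 x [44. 44. 44.] y [3.622 3.622]
s0 0.1 34 x [43.7745 45.3265 46.4959] y [-30.9257  32.3476]
s0 0.104 35 x [43.6807 45.0955 46.9565] y [-30.8752  28.955 ]
s0 0.108 165 x [24.7974 38.0316 45.8824] y [-33.7163  32.2085]
s0 0.112 67 x [28.3658 37.0534 43.9666] y [-30.564   27.6914]
s0 0.116 12 x [32.2559 35.1131 36.8402] y [-26.4738  25.8666]
s0 0.12 8 x [34.9223 36.158  37.2713] y [-24.5032  21.544 ]
s0 0.124 2 x [37.3901 38.3
[... 1726 characters left out ...]
.2486  26.508 ]
d0 0.112 20 x [20.0784 38.6094 42.1566] y [-34.2239  18.8382]
d0 0.116 1 x [29.1046 29.1046 29.1046] y [-28.5012 -28.5012]
d0 0.124 1 x [38.3926 38.3926 38.3926] y [-30.0063 -30.0063]
d0 0.128 16 x [-37.6246  34.4926  38.9668] y [-32.9616  15.2265]
d0 0.132 28 x [-15.715   32.6871  38.7829] y [-32.7135  24.3151]
d0 0.136 247 x [-17.7741  31.2835  38.307 ] y [-30.5078  29.4913]
d0 0.14 29 x [-36.9189  30.7746  37.1842] y [-28.0703  29.4924]
d0 0.152 2 x [26.0875 26.1925 26.2974] y [-8.6667 25.3819]
d0 0.156 14 x [26.1238 26.2978 26.5051] y [-53.7303  22.6043]
d0 0.16 18 x [26.1576 26.3735 26.5455] y [-61.0951  32.8246]
d0 0.164 1 x [26.2761 26.2761 26.2761] y [32.2945 32.2945]
```

Emit:
servo_tool([
  [0.06, -0.04, -0.028, -0.0092, 0, 0, 0],
  [0.06, -0.04, -0.028, -0.0092, 0, 0, 0],
  [0.06, -0.04, -0.028, -0.0092, 0, 0, 0],
  [0.06, -0.04, -0.028, -0.0092, 0, 0, 0],
  [0.06, -0.04, -0.028, -0.0092, 0, 0, 0],
  [0.06, -0.04, -0.028, -0.0092, 0, 0, 0],
  [0.06, -0.04, -0.028, -0.0092, 0, 0, 0],
  [0.06, -0.04, -0.028, -0.0092, 0, 0, 0],
  [0.06, -0.04, -0.028, -0.0092, 0, 0, 0],
  [0.06, -0.04, -0.028, -0.0092, 0, 0, 0],
])

```text
time_s: 1.35
tool_pos: [0.4597, 0.1476, 0.3308]
ee_rot: [0.14, 0.99, 0.0, -0.0]
contact_force: [-0.5, 0.1, 0.4]
opening: 0.676
finger_force: 0.0
```

Emit:
servo_tool([
  [0.06, -0.0129, -0.0367, 0, 0, 0, 0],
  [0.06, -0.0129, -0.0367, 0, 0, 0, 0],
  [0.06, -0.0129, -0.0367, 0, 0, 0, 0],
  [0.06, -0.0129, -0.0367, 0, 0, 0, 0],
  [0.06, -0.0129, -0.0367, 0, 0, 0, 0],
  [0.06, -0.0129, -0.0367, 0, 0, 0, 0],
  [0.06, -0.0129, -0.0367, 0, 0, 0, 0],
  [0.06, -0.0129, -0.0367, 0, 0, 0, 0],
  [0.06, -0.0129, -0.0367, 0, 0, 0, 0],
  [0.06, -0.0129, -0.0367, 0, 0, 0, 0],
])

```text
time_s: 2.6
tool_pos: [0.4815, -0.2406, 0.3304]
ee_rot: [0.139, 0.99, 0.0, -0.0]
contact_force: [0.7, 0.0, -0.4]
opening: 0.681
finger_force: 0.0
```

```bash
python3 - <<'E'
from h import *
np.set_printoptions(precision=4,suppress=True)
o=get_obs();print(o['time_s'],o['tool_pos'],o['ee_rot'],o['contact_force'],o['qpos'])
snap('wrist','w1')
P,C=cloud('w1')
h=P[(P[:,2]>.255)&(P[:,2]<.275)&(np.hypot(*(P[:,:2]-[.487,-.243]).T)<.05)]
if len(h):print('handle top',len(h),h.min(0),h.max(0),np.median(h,0))
h=P[(P[:,2]>.22)&(P[:,2]<.24)&(np.hypot(*(P[:,:2]-[.543,-.203]).T)<.02)]
if len(h):print('screw',len(h),h.min(0),h.max(0),np.median(h,0))
rows([[.4825,-.238,.33]],.06)
E
```

```text
2.6 [ 0.4815 -0.2406  0.3304] [ 0.1395  0.9902  0.0002 -0.0003] [ 0.6965  0.0174 -0.3599] [-0.6835  0.3121  1.1401  0.0001  1.6902 -1.9744]
handle top 581 [ 0.4701 -0.2526  0.2551] [ 0.4924 -0.23    0.2651] [ 0.4799 -0.2412  0.2631]
screw 158 [ 0.5307 -0.2172  0.2202] [ 0.5514 -0.2015  0.2308] [ 0.5372 -0.2119  0.229 ]
[0.06, 0.0008, 0.0065, -0.0004, 0, 0, 0]
```

View pics/w1.png

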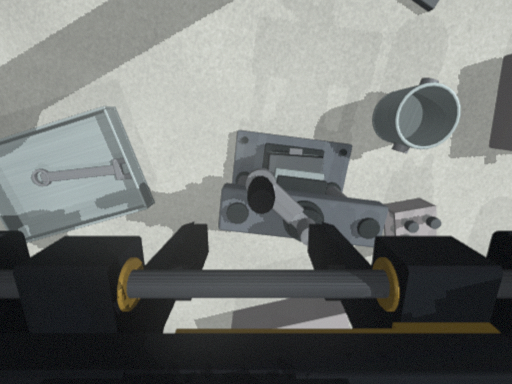

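The handle top is at (262,193), centred between the fingertips at (208,230) and (312,230). I'll go down and grip it.

Emit:
servo_tool([
  [0.06, 0, 0.001, 0.04, 0, 0, 0],
  [0.06, 0, 0, 0.04, 0, 0, 0],
  [0.06, 0, 0, 0.033, 0, 0, 0],
  [0.06, 0, 0, 0, 0, 0, 0],
  [0.015, 0, 0, 0, 0, 0, 0],
  [0.015, 0, 0, 0, 0, 0, 0],
  [0.015, 0, 0, 0, 0, 0, 0],
], force=20)

```text
time_s: 3.52
tool_pos: [0.4821, -0.2385, 0.2186]
ee_rot: [0.139, 0.99, -0.0, 0.001]
contact_force: [0.8, 0.4, 0.2]
opening: 0.365
finger_force: 0.0
```

```bash
cat >> h.py <<'E'
np.set_printoptions(precision=4,suppress=True)
AX=np.array([.543,-.2025])
def state():
    o=get_obs();p=np.array(o['tool_pos']);d=p[:2]-AX
    a=np.degrees(np.arctan2(d[1],d[0]));f=np.array(o['contact_force']);e=d/np.hypot(*d)
    print(round(o['time_s'],2),p,'r',np.hypot(*d),'ang',a,'Frad',f[:2]@e,'Ftan_cw',f[:2]@[e[1],-e[0]],'op',o['opening']*.0881,o['finger_force']);return a
def foot():
    th=np.radians(-23.1);u=np.array([np.cos(th),np.sin(th)]);w=np.array([-u[1],u[0]])
    for n in('scene','side'):
        snap(n,'f_'+n);P,_=cloud('f_'+n);q=np.c_[(P[:,:2]-AX)@u,(P[:,:2]-AX)@w,P[:,2]]
        k=(abs(q[:,1])<.03)&(abs(q[:,0]-.032)<.035)&(q[:,2]<.15)&(q[:,2]>.05);z=q[k,2]
        h,e=np.histogram(z,np.arange(.05,.151,.002));pk=[i for i in range(1,49) if h[i]>25 and h[i]>=h[i-1] and h[i]>=h[i+1]]
        print(n,[(round(float(np.median(z[abs(z-e[i]-.001)<.003]))*1e3,1),int(h[i])) for i in pk])
E
python3 - <<'E'
from h import *
a=state();foot()
arc(AX,.070,a,9,10,get_obs()['tool_pos'][2],.015)
E
```

```text
3.52 [ 0.4821 -0.2385  0.2186] r 0.07072564546583818 ang -149.39291990586617 Frad -0.8877268628073548 Ftan_cw -0.06373010449399066 op 0.032161141916570185 0.0
scene [(70.9, 240), (111.3, 92), (139.3, 179)]
side [(69.9, 180), (110.3, 64), (138.3, 119)]
[0.015, 0.0068, 0.0083, -0.0, 0, 0, 0]
[0.015, 0.006, 0.0092, -0.0, 0, 0, 0]
[0.015, 0.0045, 0.01, -0.0, 0, 0, 0]
[0.015, 0.0029, 0.0106, 0.0, 0, 0, 0]
[0.015, 0.0012, 0.0109, 0.0, 0, 0, 0]
[0.015, -0.0005, 0.011, 0.0, 0, 0, 0]
[0.015, -0.0023, 0.0107, 0.0, 0, 0, 0]
[0.015, -0.0039, 0.0103, 0.0, 0, 0, 0]
[0.015, -0.0055, 0.0095, 0.0, 0, 0, 0]
[0.015, -0.0069, 0.0086, 0.0, 0, 0, 0]
```

Emit:
servo_tool([
  [0.015, 0, 0, 0, 0, 0, 0],
  [0.015, 0, 0, 0, 0, 0, 0],
  [0.015, 0, 0, 0, 0, 0, 0],
])

```text
time_s: 4.0
tool_pos: [0.4822, -0.2382, 0.2183]
ee_rot: [0.139, 0.99, -0.0, 0.001]
contact_force: [1.1, 3.1, 5.8]
opening: 0.282
finger_force: 20.0
```

```bash
python3 - <<'E'
from h import *
a=state()
arc(AX,.070,a,9,10,get_obs()['tool_pos'][2],.015)
E
```

```text
4.0 [ 0.4822 -0.2382  0.2183] r 0.07052989833405357 ang -149.55642963637362 Frad -2.5450395460299724 Ftan_cw 2.1484130074971888 op 0.02482319159161327 20.00055104959756
[0.015, 0.007, 0.0086, -0.0, 0, 0, 0]
[0.015, 0.006, 0.0092, -0.0, 0, 0, 0]
[0.015, 0.0045, 0.01, -0.0, 0, 0, 0]
[0.015, 0.0028, 0.0106, -0.0, 0, 0, 0]
[0.015, 0.0011, 0.0109, -0.0, 0, 0, 0]
[0.015, -0.0006, 0.011, 0.0, 0, 0, 0]
[0.015, -0.0023, 0.0107, 0.0, 0, 0, 0]
[0.015, -0.0039, 0.0103, 0.0, 0, 0, 0]
[0.015, -0.0055, 0.0095, 0.0, 0, 0, 0]
[0.015, -0.0069, 0.0085, 0.0, 0, 0, 0]
```

Emit:
servo_tool([
  [0.015, 0.007, 0.0085, 0, 0, 0, 0],
  [0.015, 0.006, 0.0092, 0, 0, 0, 0],
  [0.015, 0.0045, 0.01, 0, 0, 0, 0],
  [0.015, 0.0028, 0.0106, 0, 0, 0, 0],
  [0.015, 0.0011, 0.0109, 0, 0, 0, 0],
  [0.015, -0.0006, 0.011, 0, 0, 0, 0],
  [0.015, -0.0023, 0.0107, 0, 0, 0, 0],
  [0.015, -0.0039, 0.0103, 0, 0, 0, 0],
  [0.015, -0.0055, 0.0095, 0, 0, 0, 0],
  [0.015, -0.0069, 0.0085, 0, 0, 0, 0],
])

```text
time_s: 5.25
tool_pos: [0.5069, -0.142, 0.2183]
ee_rot: [0.139, 0.99, -0.0, -0.0]
contact_force: [-2.4, -1.4, 7.1]
opening: 0.287
finger_force: 20.0
```

```bash
python3 - <<'E'
from h import *
a=state();print(get_obs()['contact_force'])
arc(AX,.070,-149.5-90,10,10,get_obs()['tool_pos'][2],.015)
E
```

```text
5.25 [ 0.5069 -0.142   0.2183] r 0.07044553943465331 ang 120.85862862655175 Frad 0.02508879495364659 Ftan_cw -2.788800018802922 op 0.025244633080816623 20.000550211407244
[-2.4069 -1.4089  7.141 ]
[0.015, -0.0098, 0.0081, -0.0, 0, 0, 0]
[0.015, -0.0104, 0.0064, -0.0, 0, 0, 0]
[0.015, -0.0114, 0.0045, -0.0, 0, 0, 0]
[0.015, -0.012, 0.0024, -0.0, 0, 0, 0]
[0.015, -0.0122, 0.0003, -0.0, 0, 0, 0]
[0.015, -0.0121, -0.0018, -0.0, 0, 0, 0]
[0.015, -0.0116, -0.0039, -0.0, 0, 0, 0]
[0.015, -0.0107, -0.0058, -0.0, 0, 0, 0]
[0.015, -0.0096, -0.0076, -0.0, 0, 0, 0]
[0.015, -0.0081, -0.0091, 0.0, 0, 0, 0]
```

Emit:
servo_tool([
  [0.015, -0.0094, 0.0079, 0, 0, 0, 0],
  [0.015, -0.0104, 0.0064, 0, 0, 0, 0],
  [0.015, -0.0114, 0.0045, 0, 0, 0, 0],
  [0.015, -0.012, 0.0024, 0, 0, 0, 0],
  [0.015, -0.0122, 0.0003, 0, 0, 0, 0],
  [0.015, -0.0121, -0.0018, 0, 0, 0, 0],
  [0.015, -0.0116, -0.0039, 0, 0, 0, 0],
  [0.015, -0.0107, -0.0058, 0, 0, 0, 0],
  [0.015, -0.0096, -0.0076, 0, 0, 0, 0],
  [0.015, -0.0081, -0.0091, 0, 0, 0, 0],
])

```text
time_s: 6.5
tool_pos: [0.6083, -0.1785, 0.2183]
ee_rot: [0.139, 0.99, -0.0, -0.001]
contact_force: [-6.1, 1.1, 7.4]
opening: 0.288
finger_force: 20.0
```

```bash
python3 - <<'E'
from h import *
a=state()
arc(AX,.070,20.5,10,10,get_obs()['tool_pos'][2],.015)
E
```

```text
6.5 [ 0.6083 -0.1785  0.2183] r 0.0695755960249144 ang 20.191662507023242 Frad -5.316361918549664 Ftan_cw -3.1366349417259687 op 0.025377721929679478 20.000928319059312
[0.015, -0.0065, -0.0098, -0.0, 0, 0, 0]
[0.015, -0.0045, -0.0114, -0.0, 0, 0, 0]
[0.015, -0.0024, -0.012, 0.0, 0, 0, 0]
[0.015, -0.0003, -0.0122, 0.0, 0, 0, 0]
[0.015, 0.0018, -0.0121, 0.0, 0, 0, 0]
[0.015, 0.0039, -0.0116, 0.0, 0, 0, 0]
[0.015, 0.0058, -0.0107, 0.0, 0, 0, 0]
[0.015, 0.0076, -0.0096, 0.0, 0, 0, 0]
[0.015, 0.0091, -0.0081, 0.0, 0, 0, 0]
[0.015, 0.0104, -0.0064, 0.0, 0, 0, 0]
```

Emit:
servo_tool([
  [0.015, -0.0055, -0.0102, 0, 0, 0, 0],
  [0.015, -0.0045, -0.0114, 0, 0, 0, 0],
  [0.015, -0.0024, -0.012, 0, 0, 0, 0],
  [0.015, -0.0003, -0.0122, 0, 0, 0, 0],
  [0.015, 0.0018, -0.0121, 0, 0, 0, 0],
  [0.015, 0.0039, -0.0116, 0, 0, 0, 0],
  [0.015, 0.0058, -0.0107, 0, 0, 0, 0],
  [0.015, 0.0076, -0.0096, 0, 0, 0, 0],
  [0.015, 0.0091, -0.0081, 0, 0, 0, 0],
  [0.015, 0.0104, -0.0064, 0, 0, 0, 0],
])

```text
time_s: 7.75
tool_pos: [0.5552, -0.2713, 0.2183]
ee_rot: [0.139, 0.99, 0.0, 0.001]
contact_force: [3.1, 3.8, 6.9]
opening: 0.287
finger_force: 20.0
```

```bash
sed -i 's/AX=np.array(\[.543/AX=np.array([.542/' h.py; python3 - <<'E'
from h import *
a=state();foot()
arc(AX,.070,-79.5,10,10,get_obs()['tool_pos'][2],.015)
E
```

```text
7.75 [ 0.5552 -0.2713  0.2183] r 0.0700150489137132 ang -79.171314432414 Frad -3.1044714973017427 Ftan_cw -3.762666655551542 op 0.025287776253633164 20.00100444070995
scene [(71.0, 190), (95.0, 111), (123.2, 225)]
side []
[0.015, 0.0107, -0.0042, 0.0, 0, 0, 0]
[0.015, 0.012, -0.0024, 0.0, 0, 0, 0]
[0.015, 0.0122, -0.0003, 0.0, 0, 0, 0]
[0.015, 0.0121, 0.0018, 0.0, 0, 0, 0]
[0.015, 0.0116, 0.0039, 0.0, 0, 0, 0]
[0.015, 0.0107, 0.0058, 0.0, 0, 0, 0]
[0.015, 0.0096, 0.0076, 0.0, 0, 0, 0]
[0.015, 0.0081, 0.0091, 0.0, 0, 0, 0]
[0.015, 0.0064, 0.0104, 0.0, 0, 0, 0]
[0.015, 0.0045, 0.0113, 0.0, 0, 0, 0]
```

Emit:
servo_tool([
  [0.015, 0.0111, -0.0044, 0, 0, 0, 0],
  [0.015, 0.012, -0.0024, 0, 0, 0, 0],
  [0.015, 0.0122, -0.0003, 0, 0, 0, 0],
  [0.015, 0.0121, 0.0018, 0, 0, 0, 0],
  [0.015, 0.0116, 0.0039, 0, 0, 0, 0],
  [0.015, 0.0107, 0.0058, 0, 0, 0, 0],
  [0.015, 0.0096, 0.0076, 0, 0, 0, 0],
  [0.015, 0.0081, 0.0091, 0, 0, 0, 0],
  [0.015, 0.0064, 0.0104, 0, 0, 0, 0],
  [0.015, 0.0045, 0.0113, 0, 0, 0, 0],
])

```text
time_s: 9.1
tool_pos: [0.4723, -0.2035, 0.2183]
ee_rot: [0.14, 0.99, -0.001, 0.001]
contact_force: [3.8, -2.8, 4.4]
opening: 0.286
finger_force: 20.0
```

```bash
python3 - <<'E'
from h import *
a=state()
arc(AX,.070,-179.5,10,10,get_obs()['tool_pos'][2],.015)
E
```

```text
9.1 [ 0.4723 -0.2035  0.2183] r 0.06969784767383626 ang -179.17766184069254 Frad -3.777686676339981 Ftan_cw -2.8105690787429105 op 0.02516203939527254 20.00023661646992
[0.015, 0.0028, 0.0122, -0.0, 0, 0, 0]
[0.015, 0.0003, 0.0122, -0.0, 0, 0, 0]
[0.015, -0.0018, 0.0121, -0.0, 0, 0, 0]
[0.015, -0.0039, 0.0116, -0.0, 0, 0, 0]
[0.015, -0.0058, 0.0107, -0.0, 0, 0, 0]
[0.015, -0.0076, 0.0096, -0.0, 0, 0, 0]
[0.015, -0.0091, 0.0081, 0.0, 0, 0, 0]
[0.015, -0.0104, 0.0064, 0.0, 0, 0, 0]
[0.015, -0.0113, 0.0045, 0.0, 0, 0, 0]
[0.015, -0.012, 0.0024, 0.0, 0, 0, 0]
```

Total is now 390°. Contact is expected near 506–511°, so I'll go on to 490°.

Emit:
servo_tool([
  [0.015, 0.0024, 0.012, 0, 0, 0, 0],
  [0.015, 0.0003, 0.0122, 0, 0, 0, 0],
  [0.015, -0.0018, 0.0121, 0, 0, 0, 0],
  [0.015, -0.0039, 0.0116, 0, 0, 0, 0],
  [0.015, -0.0058, 0.0107, 0, 0, 0, 0],
  [0.015, -0.0076, 0.0096, 0, 0, 0, 0],
  [0.015, -0.0091, 0.0081, 0, 0, 0, 0],
  [0.015, -0.0104, 0.0064, 0, 0, 0, 0],
  [0.015, -0.0113, 0.0045, 0, 0, 0, 0],
  [0.015, -0.012, 0.0024, 0, 0, 0, 0],
])

```text
time_s: 10.35
tool_pos: [0.5537, -0.1332, 0.2182]
ee_rot: [0.139, 0.99, -0.0, -0.0]
contact_force: [-2.9, -2.6, 8.4]
opening: 0.284
finger_force: 20.0
```

```bash
python3 - <<'E'
from h import *
a=state();foot()
arc(AX,.070,80.5,10,10,get_obs()['tool_pos'][2],.015)
E
```

```text
10.35 [ 0.5537 -0.1332  0.2182] r 0.07024309840708427 ang 80.43621005056278 Frad -3.0041194066789645 Ftan_cw -2.3857971180959328 op 0.025014214179760363 20.000805594027042
scene [(70.8, 131), (84.2, 82), (112.2, 189)]
side [(69.6, 149), (83.0, 76), (111.2, 153)]
[0.015, -0.0109, -0.0, 0.0, 0, 0, 0]
[0.015, -0.0121, -0.0018, 0.0, 0, 0, 0]
[0.015, -0.0116, -0.0039, 0.0, 0, 0, 0]
[0.015, -0.0107, -0.0058, 0.0, 0, 0, 0]
[0.015, -0.0096, -0.0076, 0.0, 0, 0, 0]
[0.015, -0.0081, -0.0091, 0.0, 0, 0, 0]
[0.015, -0.0064, -0.0104, 0.0, 0, 0, 0]
[0.015, -0.0045, -0.0114, 0.0, 0, 0, 0]
[0.015, -0.0024, -0.012, 0.0, 0, 0, 0]
[0.015, -0.0003, -0.0122, 0.0, 0, 0, 0]
```

Emit:
servo_tool([
  [0.015, -0.0115, 0.0001, 0, 0, 0, 0],
  [0.015, -0.0121, -0.0018, 0, 0, 0, 0],
  [0.015, -0.0116, -0.0039, 0, 0, 0, 0],
  [0.015, -0.0107, -0.0058, 0, 0, 0, 0],
  [0.015, -0.0096, -0.0076, 0, 0, 0, 0],
  [0.015, -0.0081, -0.0091, 0, 0, 0, 0],
  [0.015, -0.0064, -0.0104, 0, 0, 0, 0],
  [0.015, -0.0045, -0.0114, 0, 0, 0, 0],
  [0.015, -0.0024, -0.012, 0, 0, 0, 0],
  [0.015, -0.0003, -0.0122, 0, 0, 0, 0],
])

```text
time_s: 11.7
tool_pos: [0.6084, -0.2256, 0.2183]
ee_rot: [0.139, 0.99, 0.0, 0.001]
contact_force: [3.2, 2.9, 6.9]
opening: 0.286
finger_force: 20.0
```

```bash
python3 - <<'E'
from h import *
a=state();foot()
arc(AX,.070,-19.5,10,10,get_obs()['tool_pos'][2],.015)
E
```

```text
11.7 [ 0.6084 -0.2256  0.2183] r 0.0702813539595668 ang -19.192552373373 Frad 2.075269327699933 Ftan_cw -3.7530012202211465 op 0.02521277906147751 20.000906120985746
scene [(71.0, 126), (82.6, 75), (106.6, 206)]
side [(70.2, 141), (81.9, 46), (105.5, 101)]
[0.015, 0.002, -0.0109, 0.0, 0, 0, 0]
[0.015, 0.0039, -0.0116, 0.0, 0, 0, 0]
[0.015, 0.0058, -0.0107, -0.0, 0, 0, 0]
[0.015, 0.0076, -0.0096, -0.0, 0, 0, 0]
[0.015, 0.0091, -0.0081, -0.0, 0, 0, 0]
[0.015, 0.0104, -0.0064, -0.0, 0, 0, 0]
[0.015, 0.0113, -0.0045, -0.0, 0, 0, 0]
[0.015, 0.012, -0.0024, -0.0, 0, 0, 0]
[0.015, 0.0122, -0.0003, -0.0, 0, 0, 0]
[0.015, 0.0121, 0.0018, -0.0, 0, 0, 0]
```

Emit:
servo_tool([
  [0.015, 0.002, -0.0115, 0, 0, 0, 0],
  [0.015, 0.0039, -0.0116, 0, 0, 0, 0],
  [0.015, 0.0058, -0.0107, 0, 0, 0, 0],
  [0.015, 0.0076, -0.0096, 0, 0, 0, 0],
  [0.015, 0.0091, -0.0081, 0, 0, 0, 0],
  [0.015, 0.0104, -0.0064, 0, 0, 0, 0],
  [0.015, 0.0113, -0.0045, 0, 0, 0, 0],
  [0.015, 0.012, -0.0024, 0, 0, 0, 0],
  [0.015, 0.0122, -0.0003, 0, 0, 0, 0],
  [0.015, 0.0121, 0.0018, 0, 0, 0, 0],
])

```text
time_s: 13.05
tool_pos: [0.5075, -0.2632, 0.2183]
ee_rot: [0.139, 0.99, -0.0, 0.001]
contact_force: [7.0, 1.3, 5.8]
opening: 0.283
finger_force: 20.0
```

```bash
python3 - <<'E'
from h import *
a=state();foot()
E
```

```text
13.05 [ 0.5075 -0.2632  0.2183] r 0.06977797525204948 ang -119.59549214425479 Frad -4.593941974904114 Ftan_cw -5.429956644705799 op 0.0249569392628969 20.000600712373853
scene [(71.0, 118), (82.7, 70), (101.1, 215)]
side [(70.1, 144), (81.6, 55), (99.8, 135)]
```

The foot is pushed up 9.8 mm, which is half a turn. I'll release the handle and go straight up.

Emit:
servo_tool([
  [0.055, 0, 0, 0, 0, 0, 0],
  [0.055, 0, 0, 0, 0, 0, 0],
  [0.055, 0, 0, 0, 0, 0, 0],
  [0.055, 0, 0, 0, 0, 0, 0],
  [0.055, 0, 0, -0.03, 0, 0, 0],
  [0.055, 0, 0, -0.045, 0, 0, 0],
  [0.055, 0, 0, -0.045, 0, 0, 0],
])

```text
time_s: 14.02
tool_pos: [0.507, -0.263, 0.339]
ee_rot: [0.139, 0.99, 0.0, -0.0]
contact_force: [0.3, -0.5, 0.9]
opening: 0.627
finger_force: 0.0
```

```bash
python3 - <<'E'
from h import *
a=state();foot()
p=np.array(get_obs()['tool_pos']);t=np.array([.49,.2225,.30])
rows([p+(t-p)*i/10 for i in range(1,11)][:1],0)
E
```

```text
14.03 [ 0.507 -0.263  0.339] r 0.06991083852461313 ang -120.04759322123132 Frad 0.2855719404905431 Ftan_cw -0.5076328654886881 op 0.055205981432736674 0.0
scene [(71.0, 115), (82.5, 66), (101.0, 236)]
side [(69.8, 145), (81.6, 43), (99.8, 133)]
[0, 0.0152, 0.0462, 0.004, 0, 0, 0]
```

Emit:
servo_tool([
  [0, 0.0152, 0.0462, 0.004, 0, 0, 0],
  [0, 0.0152, 0.0462, 0.004, 0, 0, 0],
  [0, 0.0152, 0.0462, 0.004, 0, 0, 0],
  [0, 0.0152, 0.0462, 0.004, 0, 0, 0],
  [0, 0.0152, 0.0462, 0.004, 0, 0, 0],
  [0, 0.0152, 0.0462, 0.004, 0, 0, 0],
  [0, 0.0152, 0.0462, 0.004, 0, 0, 0],
  [0, 0.0152, 0.0462, 0.004, 0, 0, 0],
  [0, 0.0152, 0.0462, 0.004, 0, 0, 0],
  [0, 0.0152, 0.0462, 0.004, 0, 0, 0],
])

```text
time_s: 15.38
tool_pos: [0.4882, 0.2245, 0.2969]
ee_rot: [0.139, 0.99, -0.0, -0.0]
contact_force: [-0.4, -0.5, -0.2]
opening: 0.008
finger_force: 0.0
```

Emit:
servo_tool([
  [0, 0, 0, 0.04, 0, 0, 0],
  [0, 0, 0, 0.04, 0, 0, 0],
  [0, 0, 0, 0, 0, 0, 0],
])

```text
time_s: 15.75
tool_pos: [0.4874, 0.2227, 0.2152]
ee_rot: [0.139, 0.99, -0.001, -0.003]
contact_force: [1.0, -0.0, -0.3]
opening: 0.003
finger_force: 0.0
```

```bash
python3 - <<'E'
from h import *
o=get_obs();print(o['tool_pos'],o['contact_force'],o['opening']);snap('wrist','w2')
c=camera_info('wrist')
for x in([.4925,.2225,.064],o['tool_pos']):
    q=c['intrinsics']@(c['R']@np.array(x)+c['t']);print(q[:2]/q[2])
E
```

```text
[0.4874 0.2227 0.2152] [ 1.0337 -0.0124 -0.2506] 0.0034318362845021
[258.2903 182.275 ]
[256.673  232.8126]
```

View pics/w2.png

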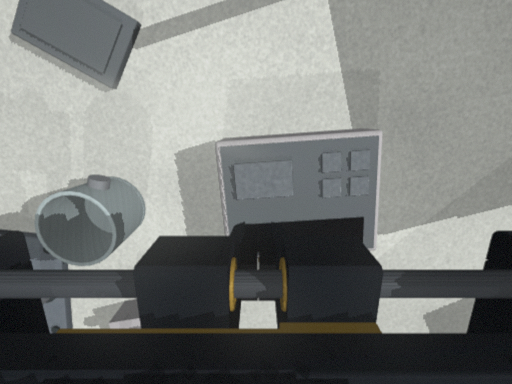

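The key spans (235–293, 161–199), centred at (264,180). The small keys are at (322–370, 152–196), well to the right.

```bash
python3 - <<'E'
from h import *
print(ray('w2',264,180,.064)); rows([[.4915,.2250,.08]],0)
E
```

```text
[0.4917 0.2296 0.064 ]
[0, -0.0026, 0.0031, 0.1374, 0, 0, 0]
```

Emit:
servo_tool([
  [0, -0.003, 0.004, 0.045, 0, 0, 0],
  [0, 0, 0, 0.045, 0, 0, 0],
  [0, 0, 0, 0.03, 0, 0, 0],
  [0, 0, 0, 0.02, 0, 0, 0],
  [0, 0, 0, 0, 0, 0, 0],
  [0, 0, 0, 0, 0, 0, 0],
])

```text
time_s: 16.55
tool_pos: [0.4937, 0.2261, 0.0795]
ee_rot: [0.14, 0.99, 0.001, 0.001]
contact_force: [-0.4, 0.6, 0.6]
opening: 0.003
finger_force: 0.0
```

Emit:
servo_tool([
  [0, 0, 0, 0.003, 0, 0, 0],
  [0, 0, 0, 0.003, 0, 0, 0],
  [0, 0, 0, 0.002, 0, 0, 0],
  [0, 0, 0, 0.001, 0, 0, 0],
  [0, 0, 0, 0, 0, 0, 0],
])

```text
time_s: 17.18
tool_pos: [0.4926, 0.2259, 0.0687]
ee_rot: [0.139, 0.99, -0.0, -0.0]
contact_force: [-0.1, -0.3, -0.1]
opening: 0.003
finger_force: 0.0
```

Emit:
servo_tool([
  [0, 0, 0, 0.001, 0, 0, 0],
  [0, 0, 0, 0.001, 0, 0, 0],
  [0, 0, 0, 0, 0, 0, 0],
])

```text
time_s: 17.55
tool_pos: [0.4926, 0.2259, 0.0667]
ee_rot: [0.139, 0.99, -0.0, -0.0]
contact_force: [-0.2, -0.3, -0.2]
opening: 0.005
finger_force: 0.0
```

Emit:
servo_tool([
  [0, 0, 0, 0.001, 0, 0, 0],
  [0, 0, 0, 0.001, 0, 0, 0],
  [0, 0, 0, 0, 0, 0, 0],
])

```text
time_s: 17.92
tool_pos: [0.4927, 0.2259, 0.0649]
ee_rot: [0.139, 0.99, 0.0, 0.0]
contact_force: [-0.9, 0.0, 2.7]
opening: 0.003
finger_force: 1.4
```

Emit:
servo_tool([
  [0, 0, 0, 0.0005, 0, 0, 0],
  [0, 0, 0, 0, 0, 0, 0],
])

```text
time_s: 18.18
tool_pos: [0.4927, 0.2259, 0.0644]
ee_rot: [0.139, 0.99, 0.0, 0.0]
contact_force: [-1.3, -0.5, 4.2]
opening: 0.007
finger_force: 2.1
```

Emit:
servo_tool([
  [0, 0, 0, 0.0005, 0, 0, 0],
  [0, 0, 0, 0, 0, 0, 0],
])

```text
time_s: 18.42
tool_pos: [0.4927, 0.2259, 0.0639]
ee_rot: [0.139, 0.99, 0.0, 0.0]
contact_force: [-1.5, -1.0, 5.5]
opening: 0.005
finger_force: 2.8
```

Emit:
servo_tool([
  [0, 0, 0, 0.0005, 0, 0, 0],
  [0, 0, 0, 0, 0, 0, 0],
])

```text
time_s: 18.68
tool_pos: [0.4927, 0.2259, 0.0636]
ee_rot: [0.139, 0.99, 0.0, 0.0]
contact_force: [-1.6, -0.9, 7.7]
opening: 0.006
finger_force: 3.4
```

Emit:
servo_tool([
  [0, 0, 0, 0.0005, 0, 0, 0],
  [0, 0, 0, 0, 0, 0, 0],
])

```text
time_s: 18.92
tool_pos: [0.4927, 0.2259, 0.0634]
ee_rot: [0.139, 0.99, 0.0, 0.0]
contact_force: [-2.6, -0.5, 9.4]
opening: 0.003
finger_force: 5.0
```

Emit:
servo_tool([
  [0, 0, 0, 0.0005, 0, 0, 0],
  [0, 0, 0, 0, 0, 0, 0],
])

```text
time_s: 19.18
tool_pos: [0.4927, 0.2259, 0.0634]
ee_rot: [0.139, 0.99, 0.0, 0.0]
contact_force: [-5.0, -2.0, 13.4]
opening: 0.01
finger_force: 7.3
```

Emit:
servo_tool([
  [0, 0, 0, -0.01, 0, 0, 0],
  [0, 0, 0, -0.03, 0, 0, 0],
  [0, 0, 0, -0.04, 0, 0, 0],
  [0, 0, 0, -0.04, 0, 0, 0],
  [0, 0, 0, 0, 0, 0, 0],
  [0, 0, 0, 0, 0, 0, 0],
])

```text
time_s: 19.92
tool_pos: [0.4922, 0.2258, 0.1814]
ee_rot: [0.139, 0.99, -0.0, -0.001]
contact_force: [-0.6, -0.4, -0.8]
opening: 0.007
finger_force: 0.0
```

```bash
python3 - <<'E'
from h import *
foot();o=get_obs();print(o['time_s'],o['tool_pos'],o['contact_force']);hand_in()
E
```

```text
scene [(71.0, 140), (82.6, 73), (100.9, 240)]
side [(69.8, 147), (82.2, 45), (99.8, 130)]
20.025 [0.4921 0.2258 0.181 ] [-0.3564 -0.0744  1.2524]
the job is handed in; nothing more can be done
```

The job is handed in at about 20 s: the press is wound about half a turn past contact (foot pushed up about 9.8 mm) with the handle let go, and the start key was pressed to its stop (peak about 13 N) and released; no verdict came back.

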